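Set the tilt stand by the angle gauge and hold it on the mark

TASK

Lift the angle gauge by the grip tab on its top and stand it fully down inside the tray of the tilt stand, with its dial still facing your side of the desk, then let go of it. Then press the round pad on the stand's arm down until the gauge's free-swinging pointer has settled in line with the short wide index mark on the dial. Finish while still holding the pad down there, so that the stand could be clamped at that tilt, with nothing but the tray touching the gauge; do not tip the gauge over, and leave the other things on the desk where they are.

Things in the scene. Friction and masses are not known exactly. Their poses are not given: they have to be found in the camera images.
- gauge: angle gauge, about 0.3 kg, 44 mm deep (x) x 100 mm wide (y) x 151 mm high, loose, standing on its foot (44 x 100 x 14 mm, aluminium). Origin at the centre of the underside, z up; the white dial faces its -x side, towards the robot. Above the foot a grey plate carries the dial, 20 mm deep at most, up to 111 mm high; above it the grip tab. The pointer and mark hang inside the dial and cannot be touched.
- gauge_grip (a point): centre of the gauge's black grip tab, 134 mm above the gauge's underside on its middle; the tab is 16 mm thick along the gauge's x, 44 mm wide along its y, and 40 mm high (111 to 151 mm above the underside). Axes as the gauge's. Grip it from above across the 16 mm.
- tray_floor (a point): centre of the tray floor on the tilt stand's rocker, about 76 mm above the desk. Axes: x across the tray (away from the robot at yaw 0), y along it, z up out of it; the arm with the press pad reaches to -y. The tray is 52 mm (x) x 108 mm (y) inside, with 4 mm walls 9 mm high, so the gauge's foot has 4 mm to spare all round. It is level while nothing presses the pad.
- press_pad (a point): centre of the top of the round black press pad, 40 mm across, at the end of the rocker's arm; 135 mm along -y from the tray's middle and 7 mm above its floor. It moves on an arc of 135 mm about the rocker's pin, which lies 14 mm below the tray floor's centre and along the tray's x.
- rocker (a joint): tilt of the rocker with tray and arm, rad: 0 level (a stop), grows as the pad goes down, up to 0.36. A spring pushes it back to level: the pad needs a little over 1 N to leave the stop and 5 N at 0.3.
- pointer (a joint): swing of the gauge's pendulum pointer against the dial, rad: 0 at the dial's middle, positive towards the gauge's -y side (right as seen from the robot). The pointer hangs plumb, so it reads the gauge's tilt: in the tray it settles at about the rocker's value, after swinging for a second or two.
- mark (a joint): angle of the index mark on the dial, rad, same zero and sense as the pointer; the mark is a black tooth 6.6 mm wide and 15 mm high just below the pointer's tip, set somewhere from 0.12 to 0.28, and stays as set.
- pointer_tip (a point): tip of the pointer, a thin dark needle with a brass bob, 62 mm from its pivot; the pivot is 100 mm above the gauge's underside on its middle. Its z axis runs along the needle.
- mark_tip (a point): upper end of the index mark, 65 mm from the same pivot. Its z axis points from the mark to the pivot.
- tilt_stand: fixed tilt stand: dark base plate 90 mm (x) x 120 mm (y) x 10 mm, two aluminium cheeks with the pin 62 mm above the desk, and the rocker upon it. Origin under the centre of the base; at yaw 0 the arm with the pad points to -y (right as seen from the robot).
- phone: bystander: phone, 158 x 74 x 10 mm, lying
- key_fob: bystander: flat tag with a ring, 24 x 82 x 9 mm
- needle_file: bystander: needle file, 98 mm long
- line_modem: bystander: grey interface box, 106 x 70 x 26 mm
- solder_reel: bystander: reel, 49 mm across, 40 mm high, standing
- screwdriver: bystander: screwdriver, 152 mm long, lying
- block_battery: bystander: block battery, 16 x 26 x 48 mm, standing

How it is judged:
By the outcome, as a careful person would: the job done as asked, in the order asked, and still so for the second after the job is handed in, while the arm keeps its last pose, push and grip.
It also fails if it takes over 51 s, if anything falls off the work surface, if the arm or the gripper's body presses on something with over 40 N, if the wrist force passes 120 N, or if a joint passes its speed limit or range.

ROBOT

A 6-joint arm with a two-finger parallel gripper is mounted at the origin on a cart in front of the work surface, level with it; the furniture and walls round the work are solid. World frame = base frame: x ahead of the robot, y to its left, z up, the work surface at z = 0. Lengths are in m, angles in rad, forces in N, time in s.
With the tool pointing down it reaches from about 0.35 to 0.85 m from the base axis. Payload 8.1 kg.
Tool frame: the origin (TCP) lies midway between the tips of the shut fingers; the grasp point (between the pads) lies 19 mm behind it (env.hold_point_z is the distance from the TCP to the grasp point, in m); z points along the fingers, y is the line along which they close (so a half turn about z gives the same grasp; the last joint's range is limited). The gripper opens to 93 mm and grips with 3 to 60 N. Pads are 15 mm wide; open, the fingers measure 128 mm over their backs; the gripper's body (75 mm by 188 mm) begins 65 mm behind the grasp point.
Start: joints at [1.204, 0.13, 1.488, -0, 1.523, -0.085], TCP at [0.167, 0.576, 0.219] pointing down, gripper open.
Joint ranges: [-2.96, 2.96], [-0.89, 2.26], [0.02, 2.5], [-1.34, 4.48], [0, 2.73], [-2.66, 2.66]. Speed limits (rad/s): [2.39, 2.39, 2.79, 3.14, 3.14, 3.14].

INTERFACE

Orientations are given as a rotation vector (axis times angle).
In Python, from plant import env, cams, order gives the robot as it stands. The module is installed in compiled form; this text tells all that it offers.
- The arm moves only by the tool arm_command, never from a script. Its argument "rows" is text: rows parted by semicolons, each of 7 numbers parted by spaces: the shift along the tool's x, y, z in cm, then the turn, a rotation vector about the tool's x, y, z in degrees, then the opening, from -1 (shut) to 1 (fully open), so that 0 is half open. In form: dx dy dz ax ay az jaw; .... A call has 1 to 8 rows; each row is the pose to reach, as a shift and turn from the pose commanded when the call began, along the tool's axes at that moment; what a row does not reach only later rows make up. A row lasts 1/10 s, in which the tool goes at most 50 mm and 8.59 degrees, less where a joint would pass 70% of its speed; a pose out of reach is approached as far as the arm can. A call with a gripper value outside its range is refused whole. The fingers move at their own pace and stop on an object; "grip_force" is the grip in N (left out, the last holds). Time passes only in rows, so rows that repeat a pose let the fingers close. It gives the time, the measured TCP pose, the force, the opening and the grip force at its end, in the units of the state.
- env.get_obs(): the state, without advancing time (a new reading comes with each control period).
- cams.capture(name): name is "scene" or "top" or "wrist"; returns a dict with "image" (400x640x3 uint8, red, green, blue), "intrinsics" (3x3 intrinsics, pixels), "R" (3x3) and "t" (3): a world point X has camera coordinates R X + t; the wrist camera has in their place "hand_eye" (4x4, takes a point from camera to tool coordinates, whose origin is the TCP and whose axes are the flange's). Camera axes: x right, y down, z forward; pixel columns grow to the right and rows downward; lengths in m; the calibration is good to about 2 mm. A picture is of the moment at which its call begins: read the wrist's pose just before it. There is no depth.
- order.hand_in(): hands the job in; it is judged then, once.
The state is a dict: "time": time; "q": joint angles; "dq": joint speeds; "joint_efforts": joint torques, N m; "ee_pos": TCP position; "tcp_rot": TCP orientation; "force": force on the tool from outside, world axes, zero at the start; "moment": the same for the moment, N m; "opening": finger opening in m; "grasp_force": force on a finger pad.
Only numpy, scipy, OpenCV 4.12 (cv2) and the standard library are available. Lean on these libraries where they do the work, as an engineer would, in place of code of your own. Each camera call takes 0.05 s, during which the arm holds its last target. There are 200 camera calls.

## Working session

There is one attempt and no reset: what is moved stays moved. The work goes in short steps, Python scripts to look and compute and a tool call to move; the robot and the scene stay as the last step left them, time stands still between calls to the robot, and variables do not carry over. Pictures are saved under pics/ and viewed, at most 10 in all, crops included, and the job is handed in when it is done.

Besides the shell and the picture viewer there is one more tool, called after "Emit:" by a JSON object that holds its "op" and its "data". arm_command: Moves the arm, as the interface text tells. Its arguments: {"type":"object","properties":{"rows":{"type":"string"},"grip_force":{"type":"number"}},"required":["rows"]}

```bash
mkdir -p pics; cat > h.py <<'E'
import numpy as np,cv2
from plant import env,cams,order
from scipy.spatial.transform import Rotation as Ro
def snap(n,f):
    c=cams.capture(n); cv2.imwrite('pics/'+f,c['image'][:,:,::-1]); return c
def ray(c,u,v):
    d=np.linalg.inv(c['intrinsics'])@[u,v,1]; R=c['R'];return -R.T@c['t'],R.T@d
def atz(c,u,v,z):
    o,d=ray(c,u,v); return o+d*(z-o[2])/d[2]
def proj(c,X):
    p=c['intrinsics']@(c['R']@np.array(X)+c['t']); return p[:2]/p[2]
E
python3 - <<'E'
from h import *
import pickle
a=snap('scene','s0.png');b=snap('top','t0.png')
pickle.dump((a,b),open('c.pkl','wb'))
for c in(a,b):print(c['intrinsics'].round(1).tolist(),(-c['R'].T@c['t']).round(3),c['R'].round(2).tolist())
o=env.get_obs();print(o['time'],o['ee_pos'],o['tcp_rot'],o['opening'],env.hold_point_z)
E
```

```text
[[482.2, 0.0, 309.7], [0.0, 482.2, 193.9], [0.0, 0.0, 1.0]] [ 0.06  -0.723  1.034] [[0.84, -0.55, -0.02], [-0.4, -0.59, -0.71], [0.38, 0.6, -0.71]]
[[385.0, 0.0, 320.3], [0.0, 385.0, 197.2], [0.0, 0.0, 1.0]] [0.477 0.052 1.183] [[-0.03, -1.0, -0.01], [-1.0, 0.03, -0.07], [0.07, 0.0, -1.0]]
0.1 [0.16662653 0.57586214 0.21770149] [-4.41034879e-01 -3.11010186e+00  2.55535746e-03] 0.09307088738711267 0.0188
```

View pics/s0.png

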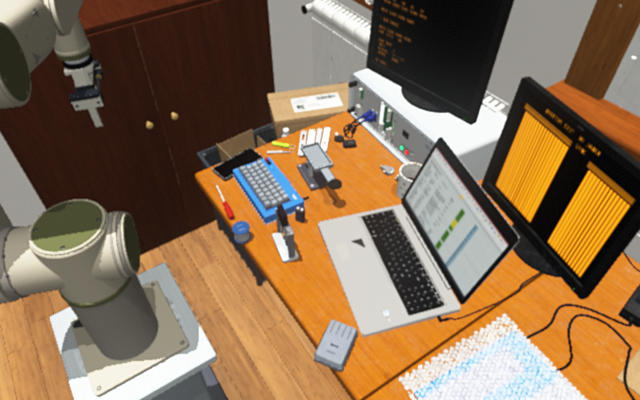

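View pics/t0.png

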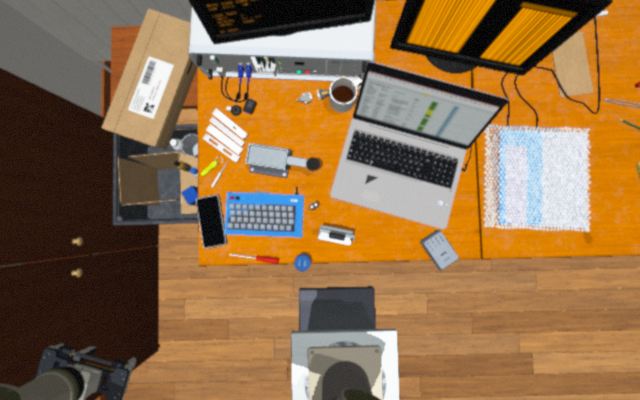

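The stand is at about (270,160) in the top view with its pad at (314,164). The gauge is at (337,234). I'll enlarge both in one composite.

```bash
python3 - <<'E'
from h import *
t=cv2.imread('pics/t0.png');s=cv2.imread('pics/s0.png')
f=lambda i,x,y:cv2.resize(i[y:y+60,x:x+100],None,fx=4,fy=4,interpolation=cv2.INTER_CUBIC)
g=np.vstack([np.hstack([f(t,235,130),f(t,290,205)]),np.hstack([f(s,270,135),f(s,245,205)])])
for k in range(0,800,40):
    cv2.line(g,(k,0),(k,4),(0,255,0),1);cv2.line(g,(0,k),(4,k),(0,255,0),1)
cv2.imwrite('pics/z.png',g)
E
```

```text
(no output)
```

View pics/z.png

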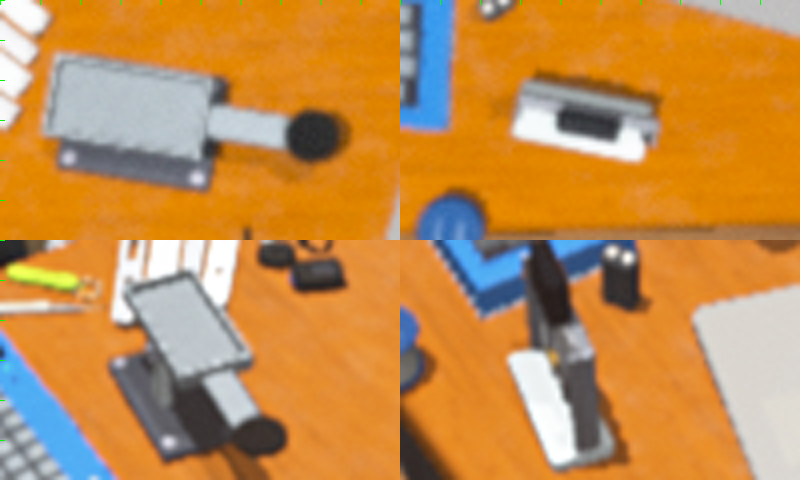

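```bash
python3 - <<'E'
from h import *
import pickle
a,b=pickle.load(open('c.pkl','rb'))
P=lambda u,v,z,ox=0,oy=0:atz(b,ox+u/4,oy+v/4,z).round(4)
for u,v in[(55,55),(222,75),(205,160),(45,135)]:print('rim',P(u,v,.085,235,130))
print('pad',P(314,135,.083,235,130))
print('tab',P(188,119,.151,290,205))
print('foot front',P(112,135,.012,290,205),P(242,160,.012,290,205))
print('scene pad',atz(a,270+258/4,135+(436-240)/4,.083).round(4))
o=env.get_obs();c=cams.capture('wrist');print(c['hand_eye'].round(4).tolist(),c['intrinsics'].tolist())
E
```

```text
rim [0.7093 0.2602 0.085 ]
rim [0.6914 0.1399 0.085 ]
rim [0.63   0.1534 0.085 ]
rim [0.6512 0.2682 0.085 ]
pad [0.6464 0.0747 0.083 ]
tab [0.4433 0.0153 0.151 ]
foot front [0.4282 0.0682 0.012 ] [ 0.4069 -0.0296  0.012 ]
scene pad [0.6455 0.0721 0.083 ]
[[0.0006, -0.9689, -0.2475, 0.0695], [1.0, 0.0009, -0.0012, 0.0002], [0.0014, -0.2475, 0.9689, -0.1649], [0.0, 0.0, 0.0, 1.0]] [[301.3831096642705, 0.0, 321.41915584840916], [0.0, 301.3831096642705, 196.85403437310333], [0.0, 0.0, 1.0]]
```

```bash
cat >> h.py <<'E'
def down(psi): # tool y along object's x, z down
    c,s=np.cos(psi),np.sin(psi); return np.array([[-s,c,0],[c,s,0],[0,0,-1.]])
def rel(p,R):
    o=env.get_obs();R0=Ro.from_rotvec(o['tcp_rot']).as_matrix()
    print('t',o['time'],'p',o['ee_pos'].round(4),'F',np.round(o['force'],2),'open',round(o['opening'],4))
    print('cm',(R0.T@(np.array(p)-o['ee_pos'])*100).round(2),'deg',Ro.from_matrix(R0.T@R).as_rotvec(degrees=True).round(2))
def wcam(f):
    o=env.get_obs();c=snap('wrist',f);T=np.eye(4);T[:3,:3]=Ro.from_rotvec(o['tcp_rot']).as_matrix();T[:3,3]=o['ee_pos']
    M=np.linalg.inv(T@c['hand_eye']);c['R']=M[:3,:3];c['t']=M[:3,3];return c
E
python3 - <<'E'
from h import *
rel([.441,.015,.22],down(-.2))
E
```

```text
t 0.15 p [0.1667 0.5759 0.2178] F [-0.48  0.1  -0.05] open 0.093
cm [-41.95 -46.25  -0.16] deg [-7.000e-02  6.000e-02  8.531e+01]
```

Emit:
{"op": "arm_command", "data": {"rows": "-42 -46.2 -0.2 0 0 85.3 1;-42 -46.2 -0.2 0 0 85.3 1;-42 -46.2 -0.2 0 0 85.3 1;-42 -46.2 -0.2 0 0 85.3 1;-42 -46.2 -0.2 0 0 85.3 1;-42 -46.2 -0.2 0 0 85.3 1;-42 -46.2 -0.2 0 0 85.3 1;-42 -46.2 -0.2 0 0 85.3 1"}}

```text
time: 0.95
ee_pos: [0.3432, 0.2154, 0.2198]
tcp_rot: [2.127, 2.312, 0.001]
force: [0.3, -0.2, 0.3]
opening: 0.0929
grasp_force: 0.0
```

```bash
python3 - <<'E'
from h import *
rel([.441,.015,.22],down(-.2))
E
```

```text
t 0.95 p [0.3432 0.2154 0.2198] F [ 0.3  -0.16  0.34] open 0.0929
cm [-2.078e+01  8.080e+00 -1.000e-02] deg [ 2.000e-02 -1.000e-02  1.623e+01]
```

Emit:
{"op": "arm_command", "data": {"rows": "-20 8 0 0 0 15.5 1;-20 8 0 0 0 15.5 1;-20 8 0 0 0 15.5 1;-20 8 0 0 0 15.5 1;-20 8 0 0 0 15.5 1;-20 8 0 0 0 15.5 1;-20 8 0 0 0 15.5 1;-20 8 0 0 0 15.5 1"}}

```text
time: 1.75
ee_pos: [0.44, 0.0261, 0.2198]
tcp_rot: [-2.412, -2.012, 0.0]
force: [-0.4, 0.2, 0.3]
opening: 0.0928
grasp_force: 0.0
```

```bash
python3 - <<'E'
from h import *
import pickle
rel([.441,.015,.22],down(-.2))
c=wcam('w1.png');pickle.dump(c,open('w1.pkl','wb'))
print(proj(c,[.441,.015,.151]))
E
```

```text
t 1.75 p [0.44   0.0261 0.2198] F [-0.4   0.25  0.29] open 0.0928
cm [-1.07  0.3  -0.02] deg [-0.03 -0.02  1.12]
[326.68467022 219.73836269]
```

View pics/w1.png

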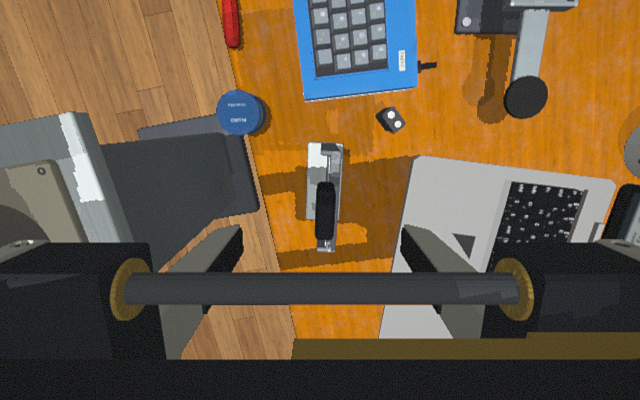

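```bash
python3 - <<'E'
from h import *
import pickle
c=pickle.load(open('w1.pkl','rb'))
im=cv2.imread('pics/w1.png')
g=cv2.resize(im[130:260,270:380],None,fx=4.5,fy=4.5,interpolation=cv2.INTER_CUBIC);cv2.imwrite('pics/w1z.png',g)
E
```

```text
(no output)
```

View pics/w1z.png

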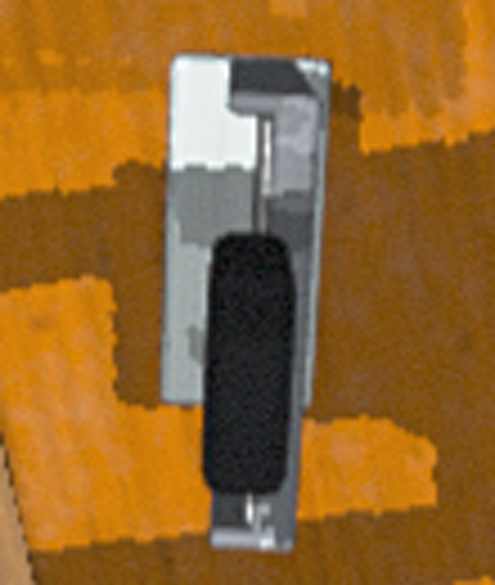

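```bash
python3 - <<'E'
from h import *
import pickle
c=pickle.load(open('w1.pkl','rb'))
f=lambda u,v,z:atz(c,270+u/4.5,130+v/4.5,z)
q=[f(*p,.014) for p in[(172,57),(330,60),(163,402),(308,402)]]
for p in q:print(p.round(4))
print('c',np.mean(q,0),'yaw',[np.arctan2(-(q[i]-q[j])[0],(q[i]-q[j])[1]) for i,j in((0,2),(1,3))], np.linalg.norm(q[0]-q[1]),np.linalg.norm(q[0]-q[2]))
for v in(260,470):
  l,r=((207,293) if v==260 else (202,289)); a,b=f(l,v,.151),f(r,v,.151);print('tab',(a+b)/2,np.linalg.norm(a-b))
print('tabend',f(245,492,.151))
# pad in w1
print('pad',atz(c,526,97,.083).round(4))
rel([.4405,.0155,.115],down(-.2))
E
```

```text
[0.4304 0.0699 0.014 ]
[0.4722 0.0615 0.014 ]
[ 0.4093 -0.0258  0.014 ]
[ 0.4503 -0.0332  0.014 ]
c [0.44055288 0.01811443 0.014     ] yaw [np.float64(-0.21708491229986668), np.float64(-0.2269294875288201)] 0.04264065757658027 0.09798485274967783
tab [0.44478321 0.04147202 0.151     ] 0.015180101683613077
tab [0.4370337  0.00271327 0.151     ] 0.015984526517005573
tabend [ 0.43617971 -0.00153042  0.151     ]
pad [0.6465 0.0794 0.083 ]
t 1.8 p [0.44   0.0262 0.2198] F [-0.51  0.35 -0.37] open 0.0928
cm [-1.05  0.24 10.48] deg [-0.01 -0.01  1.16]
```

Emit:
{"op": "arm_command", "data": {"rows": "-0.8 0.2 2 0 0 2.3 0.2;-0.8 0.2 4.5 0 0 2.3 0.2;-0.8 0.2 7.5 0 0 2.3 0.2;-0.8 0.2 10.5 0 0 2.3 0.2;-0.8 0.2 10.5 0 0 2.3 0.2;-0.8 0.2 10.5 0 0 2.3 -0.2;-0.8 0.2 10.5 0 0 2.3 -0.4;-0.8 0.2 10.5 0 0 2.3 -0.4", "grip_force": 25}}

```text
time: 2.6
ee_pos: [0.4423, 0.017, 0.117]
tcp_rot: [2.451, 1.961, 0.004]
force: [-0.4, -0.1, 0.7]
opening: 0.0364
grasp_force: 0.0
```

Emit:
{"op": "arm_command", "data": {"rows": "0 0 0 0 0 0 -1;0 0 0 0 0 0 -1;0 0 0 0 0 0 -1;0 0 0 0 0 0 -1;0 0 0 0 0 0 -1;0 0 0 0 0 0 -1", "grip_force": 25}}

```text
time: 3.2
ee_pos: [0.4412, 0.0168, 0.1155]
tcp_rot: [2.453, 1.962, 0.0]
force: [-2.0, -0.3, 5.8]
opening: 0.0158
grasp_force: 25.0
```

```bash
python3 - <<'E'
from h import *
rel([.4405,.018,.115],down(-.22)); print(env.get_obs()['grasp_force'])
E
```

```text
t 3.2 p [0.4412 0.0168 0.1155] F [-1.95 -0.3   5.84] open 0.0158
cm [ 0.1  -0.09  0.05] deg [ 0.02 -0.   -0.1 ]
24.99929130077362
```

Emit:
{"op": "arm_command", "data": {"rows": "0 0 -2 0 0 0 -1;0 0 -5 0 0 0 -1;0 0 -9 0 0 0 -1;0 0 -13 0 0 0 -1;0 0 -13 0 0 0 -1;0 0 -13 0 0 0 -1"}}

```text
time: 3.8
ee_pos: [0.4413, 0.0168, 0.2449]
tcp_rot: [2.453, 1.962, 0.001]
force: [-0.6, 0.1, -4.1]
opening: 0.0161
grasp_force: 25.0
```

```bash
python3 - <<'E'
from h import *
rel([.66,.14,.245],down(-.175));print(env.get_obs()['grasp_force'])
E
```

```text
t 3.8 p [0.4413 0.0168 0.2449] F [-0.56  0.14 -4.07] open 0.0161
cm [1.682e+01 1.863e+01 1.000e-02] deg [ 0.05 -0.01 -2.68]
24.99697834253311
```

Emit:
{"op": "arm_command", "data": {"rows": "3 5 0 0 0 -1 -1;5.5 8.5 0 0 0 -2.7 -1;8 12 0 0 0 -2.7 -1;10.5 15.5 0 0 0 -2.7 -1;12.9 19.4 0 0 0 -2.7 -1;12.9 19.4 0 0 0 -2.7 -1;12.9 19.4 0 0 0 -2.7 -1;12.9 19.4 0 0 0 -2.7 -1"}}

```text
time: 4.6
ee_pos: [0.6573, 0.0998, 0.243]
tcp_rot: [-2.405, -2.018, 0.004]
force: [-0.6, 0.1, -2.6]
opening: 0.0156
grasp_force: 25.0
```

```bash
python3 - <<'E'
from h import *
import pickle
rel([.67,.205,.245],down(-.175))
c=wcam('w2.png');pickle.dump(c,open('w2.pkl','wb'))
im=cv2.imread('pics/w2.png');cv2.imwrite('pics/w2z.png',cv2.resize(im[0:300,120:520],None,fx=2,fy=2,interpolation=cv2.INTER_CUBIC))
E
```

```text
t 4.6 p [0.6573 0.0998 0.243 ] F [-0.55  0.06 -2.62] open 0.0156
cm [10.58 -0.57 -0.2 ] deg [-0.17  0.05  0.02]
```

View pics/w2z.png

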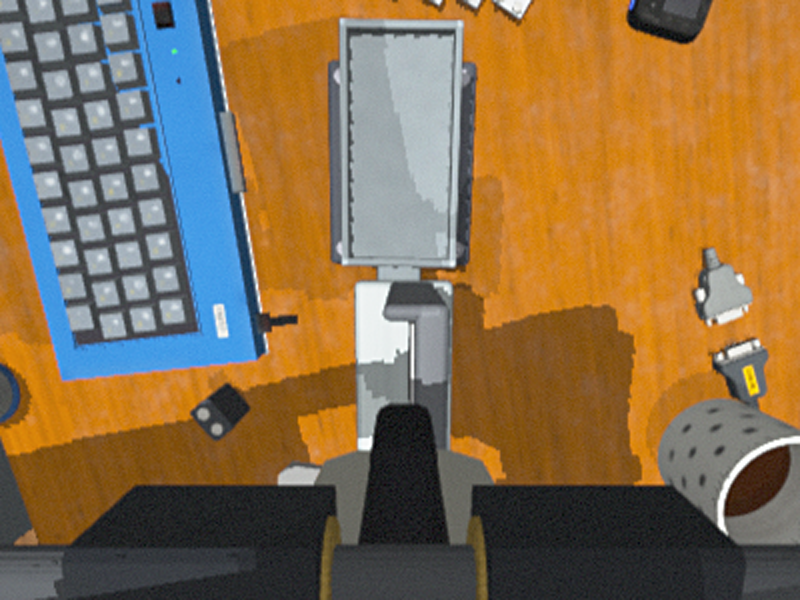

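```bash
python3 - <<'E'
from h import *
import pickle
c=pickle.load(open('w2.pkl','rb'))
f=lambda u,v,z:atz(c,120+u/2,v/2,z)
q=[f(*p,.085) for p in[(340,20),(464,21),(457,267),(342,265)]]
for p in q:print(p.round(4))
print('c',np.mean(q,0).round(4),[np.linalg.norm(q[i]-q[j]).round(4) for i,j in((0,1),(1,2),(2,3),(3,0))])
y=lambda d:np.arctan2(-d[0],d[1])
print('yaw',y(q[0]-q[3]),y(q[1]-q[2]))
a,b,d=[f(*p,.1415) for p in[(356,283),(453,283),(357,450)]]
print(a.round(4),b.round(4),np.linalg.norm(a-b),y(a-d))
psi=-.175; m=(a+b)/2; g=m-.05*np.array([-np.sin(psi),np.cos(psi),0]);print('gauge c',g.round(4))
print('pixel of centre line',[proj(c,[.6573,.0998,z]) for z in(.24,.1)])
E
```

```text
[0.6555 0.2723 0.085 ]
[0.7136 0.2616 0.085 ]
[0.693  0.1485 0.085 ]
[0.6337 0.16   0.085 ]
c [0.674  0.2106 0.085 ] [np.float64(0.0592), np.float64(0.115), np.float64(0.0603), np.float64(0.1144)]
yaw -0.19086891282139332 -0.18077675552368808
[0.6443 0.1527 0.1415] [0.6859 0.1454 0.1415] 0.04226715118319568 -0.1873553136375978
gauge c [0.6564 0.0998 0.1415]
pixel of centre line [array([323.73994439, 238.01578167]), array([323.03309392, 187.00394366])]
```

Emit:
{"op": "arm_command", "data": {"rows": "3 0 0 0 0 0.3 -1;6 -0.1 0 0 0 0.3 -1;9 -0.2 0 0 0 0.3 -1;11.1 -0.2 0 0 0 0.3 -1;11.1 -0.2 1 0 0 0.3 -1;11.1 -0.2 2.2 0 0 0.3 -1;11.1 -0.2 2.2 0 0 0.3 -1;11.1 -0.2 2.2 0 0 0.3 -1"}}

```text
time: 5.45
ee_pos: [0.6752, 0.2083, 0.2223]
tcp_rot: [-2.413, -2.011, 0.002]
force: [0.4, -0.2, -3.5]
opening: 0.0156
grasp_force: 25.0
```

```bash
python3 - <<'E'
from h import *
import pickle
rel([.67,.205,.245],down(-.185))
c=wcam('w3.png');pickle.dump(c,open('w3.pkl','wb'))
c2=snap('scene','s3.png');pickle.dump(c2,open('s3.pkl','wb'))
im=cv2.imread('pics/w3.png');z=cv2.resize(im[95:245,260:390],None,fx=3.6,fy=3.6,interpolation=cv2.INTER_CUBIC)
s=cv2.imread('pics/s3.png');z2=cv2.resize(s[115:205,285:355],None,fx=4,fy=6,interpolation=cv2.INTER_CUBIC)
h=max(len(z),len(z2));p=lambda i:np.pad(i,((0,h-len(i)),(0,0),(0,0)))
cv2.imwrite('pics/w3z.png',np.hstack([p(z),p(z2)]))
E
```

```text
t 5.45 p [0.6752 0.2083 0.2223] F [ 0.43 -0.2  -3.49] open 0.0156
cm [-0.42 -0.46 -2.27] deg [-0.07  0.05  0.22]
```

View pics/w3z.png

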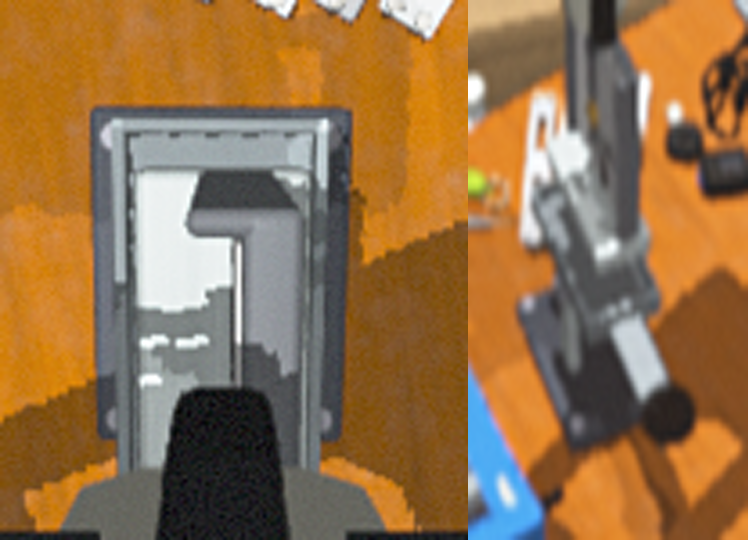

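```bash
python3 - <<'E'
from h import *
import pickle
c=pickle.load(open('w3.pkl','rb'));f=lambda u,v,z:atz(c,260+u/3.6,95+v/3.6,z)
X=np.array([np.cos(-.185),np.sin(-.185),0]);Y=np.array([-X[1],X[0],0]);o=np.array([.6752,.2083,0])
L=lambda n,p:print(n,((p-o)@X*1e3).round(1),((p-o)@Y*1e3).round(1))
for n,u,v,z in[('rimTL',110,120,.085),('rimTR',328,122,.085),('rimL',117,470,.085),('rimR',320,470,.085),('footTL',137,170,.1208),('footTR',308,173,.1208),('footL',133,450,.1208)]:L(n,f(u,v,z))
s=pickle.load(open('s3.pkl','rb'))
# scene crop: origin (285,115), fx4 fy6, x offset 468
g=lambda u,v,z:atz(s,285+(u-468)/4,115+v/6,z)
L('pad',g(668,410,.083)); 
E
```

```text
rimTL -31.8 59.9
rimTR 27.4 59.7
rimL -31.9 -40.7
rimR 27.9 -40.4
footTL -22.0 49.2
footTR 19.5 48.6
footL -24.1 -22.3
pad -1.7 -137.4
```

Emit:
{"op": "arm_command", "data": {"rows": "0.1 -0.05 0 0 0 0 -1;0.1 -0.05 0.4 0 0 0 -1;0.1 -0.05 0.8 0 0 0 -1;0.1 -0.05 1.2 0 0 0 -1;0.1 -0.05 1.6 0 0 0 -1;0.1 -0.05 2.0 0 0 0 -1;0.1 -0.05 2.3 0 0 0 -1;0.1 -0.05 2.3 0 0 0 -1"}}

```text
time: 6.35
ee_pos: [0.6752, 0.2108, 0.199]
tcp_rot: [-2.411, -2.013, 0.002]
force: [0.8, -0.4, -3.3]
opening: 0.016
grasp_force: 25.0
```

Emit:
{"op": "arm_command", "data": {"rows": "0 0 0.2 0 0 0 -1;0 0 0.4 0 0 0 -1;0 0 0.6 0 0 0 -1;0 0 0.75 0 0 0 -1;0 0 0.75 0 0 0 -1;0 0 0.75 0 0 0 -1"}}

```text
time: 6.95
ee_pos: [0.6756, 0.2108, 0.1924]
tcp_rot: [-2.412, -2.013, -0.0]
force: [-0.3, 0.4, -3.1]
opening: 0.0158
grasp_force: 25.0
```

Emit:
{"op": "arm_command", "data": {"rows": "0 0 0.1 0 0 0 -1;0 0 0.15 0 0 0 -1;0 0 0.15 0 0 0 -1;0 0 0.15 0 0 0 -1"}}

```text
time: 7.35
ee_pos: [0.6759, 0.2108, 0.1919]
tcp_rot: [2.412, 2.013, 0.001]
force: [-2.7, -1.4, 5.0]
opening: 0.0159
grasp_force: 25.0
```

Emit:
{"op": "arm_command", "data": {"rows": "0 0 -0.05 0 0 0 -0.5;0 0 -0.05 0 0 0 -0.2;0 0 -0.05 0 0 0 0;0 0 -0.05 0 0 0 0;0 0 -2 0 0 0 0;0 0 -5 0 0 0 0;0 0 -9 0 0 0 0;0 0 -13 0 0 0 0"}}

```text
time: 8.15
ee_pos: [0.6751, 0.2107, 0.3215]
tcp_rot: [-2.411, -2.013, 0.002]
force: [0.5, -0.0, 0.4]
opening: 0.0464
grasp_force: 0.0
```

```bash
cat > plan.py <<'E'
from h import *
# choose press orientation: tip on pad, see the dial with the wrist camera
H=cams.capture('wrist');he=H['hand_eye'];K=H['intrinsics']
X=np.array([np.cos(-.185),np.sin(-.185),0]);Y=np.array([-X[1],X[0],0])
T=np.array([.6725,.2075,.076]);pad=T-.135*Y+[0,0,.007]
D=T-.01*X+[0,0,.055]
res=[]
for tilt in range(20,56,5):
 for az in range(-30,91,10):
  for rl in range(-180,180,15):
   t,a=np.radians([tilt,az]);z=np.array([np.sin(t)*np.cos(a),np.sin(t)*np.sin(a),-np.cos(t)])
   x0=np.cross([0,0,1.],z);x0/=np.linalg.norm(x0)   # lateral left
   R=np.c_[x0,np.cross(z,x0),z]@Ro.from_euler('z',rl,degrees=True).as_matrix()
   M=np.eye(4);M[:3,:3]=R;M[:3,3]=pad-[0,0,.02];M=M@he
   d=M[:3,3]-D; face=-(d@X)/np.linalg.norm(d)
   p=np.linalg.inv(M)@np.r_[D,1]
   if p[2]<.05 or M[2,3]<.12: continue
   uv=(K@p[:3])[:2]/p[2]
   if 60<uv[0]<580 and 40<uv[1]<220: res.append((round(face,2),tilt,az,rl,uv.round(),round(p[2],3)))
res.sort(key=lambda r:-r[0])
for r in res[:25]:print(*r)
E
python3 plan.py; python3 -c "
from h import *
rel([.6,.1,.3],down(-.185))
snap('scene','s4.png')
s=cv2.imread('pics/s4.png');cv2.imwrite('pics/s4z.png',cv2.resize(s[115:205,285:355],None,fx=6,fy=6,interpolation=cv2.INTER_CUBIC))"
```

```text
0.7 55 20 -15 [542.  71.] 0.163
0.69 50 20 -15 [554.  69.] 0.156
0.68 50 20 -30 [579. 136.] 0.164
0.68 55 20 -30 [567. 135.] 0.172
0.67 45 20 -15 [566.  67.] 0.148
0.65 40 20 -15 [578.  63.] 0.141
0.62 55 30 -15 [532. 102.] 0.183
0.62 55 30 0 [498.  48.] 0.176
0.61 50 30 -15 [545. 102.] 0.175
0.61 50 30 0 [511.  44.] 0.167
0.61 55 30 -30 [547. 160.] 0.192
0.6 45 30 -15 [559. 101.] 0.166
0.6 50 30 -30 [561. 164.] 0.184
0.59 40 30 -15 [573. 101.] 0.157
0.59 45 30 -30 [574. 167.] 0.175
0.55 55 40 0 [498.  80.] 0.194
0.54 50 40 -15 [536. 133.] 0.192
0.54 50 40 0 [512.  77.] 0.184
0.54 55 40 -15 [521. 131.] 0.202
0.53 45 40 -15 [551. 134.] 0.183
0.53 45 40 0 [527.  75.] 0.174
0.52 40 40 -15 [566. 136.] 0.173
0.52 40 40 0 [542.  72.] 0.164
0.52 50 40 -30 [542. 189.] 0.201
0.52 55 40 -30 [529. 184.] 0.211
t 8.2 p [0.677  0.2112 0.3312] F [0.52 0.6  6.22] open 0.0464
cm [-12.33  -5.62   3.02] deg [ 0.53 -0.23  0.3 ]
```

View pics/s4z.png

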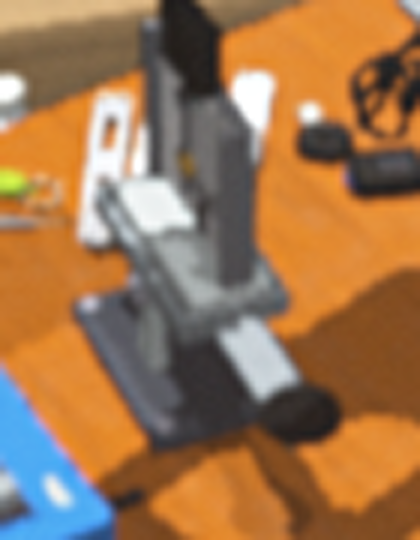

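```bash
cat >> h.py <<'E'
def ori(tilt,az,rl):
   t,a=np.radians([tilt,az]);z=np.array([np.sin(t)*np.cos(a),np.sin(t)*np.sin(a),-np.cos(t)])
   x0=np.cross([0,0,1.],z);x0/=np.linalg.norm(x0)
   return np.c_[x0,np.cross(z,x0),z]@Ro.from_euler('z',rl,degrees=True).as_matrix()
E
python3 - <<'E'
from h import *
rel([.58,.05,.22],ori(40,30,-15))
E
```

```text
t 8.25 p [0.6778 0.2114 0.3296] F [0.06 0.52 0.16] open 0.0465
cm [-17.68  -6.85  10.8 ] deg [-39.83   9.14 -52.97]
```

Emit:
{"op": "arm_command", "data": {"rows": "-4 -1.5 0 -5 1 -6 -1;-8 -3 0 -10 2.3 -13 -1;-12 -5 0 -15 3.4 -20 -1;-16 -6.8 1 -20 4.6 -26 -1;-17.7 -6.8 3 -25 5.7 -33 -1;-17.7 -6.8 5 -30 6.9 -40 -1;-17.7 -6.8 7 -35 8 -46 -1;-17.7 -6.8 9 -39.8 9.1 -53 -1"}}

```text
time: 9.05
ee_pos: [0.5763, 0.0489, 0.2338]
tcp_rot: [1.124, 2.423, 0.701]
force: [0.1, 0.7, -0.5]
opening: 0.0003
grasp_force: 0.0
```

```bash
python3 - <<'E'
from h import *
import pickle
rel([.58,.05,.22],ori(40,30,-15))
X=np.array([np.cos(-.185),np.sin(-.185),0]);D=np.array([.6725,.2075,.076])-.01*X+[0,0,.06]
c=wcam('w5.png');pickle.dump(c,open('w5.pkl','wb'));print(proj(c,D));print(env.get_obs()['q'].round(2))
E
```

```text
t 9.05 p [0.5763 0.0489 0.2338] F [ 0.14  0.65 -0.46] open 0.0003
cm [ 0.03 -0.53  1.34] deg [-3.74  0.41 -4.34]
[401.50238368 104.51446832]
[-0.29 -0.47  2.14  0.5   1.05 -1.16]
```

```bash
python3 - <<'E'
from h import *
im=cv2.imread('pics/w5.png')
cv2.imwrite('pics/w5z.png',cv2.resize(im[20:200,300:500],None,fx=3.3,fy=3.3,interpolation=cv2.INTER_CUBIC))
E
```

```text
(no output)
```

View pics/w5z.png

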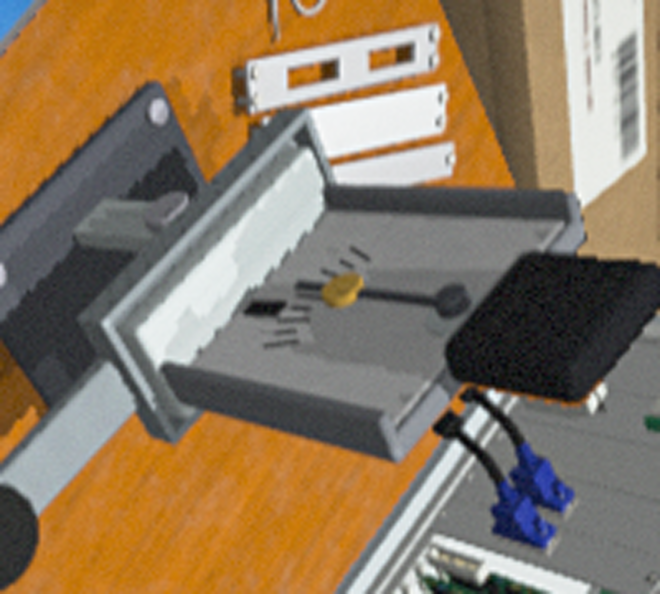

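```bash
cat >> h.py <<'E'
def dial(c,px,th=0,psi=-.185,off=-.007,T=(.6725,.2095,.076)):
    "px list -> dial plane coords (right = -y, up) mm, in gauge axes tilted by th"
    X=np.array([np.cos(psi),np.sin(psi),0]);Y=np.array([-X[1],X[0],0]);T=np.array(T)
    r=[]
    for u,v in px:
        o,d=ray(c,u,v);k=((T+off*X-o)@X)/(d@X);P=o+k*d-T;r.append([-(P@Y)*1e3,P[2]*1e3])
    return np.array(r)
E
python3 - <<'E'
from h import *
import pickle
c=pickle.load(open('w5.pkl','rb'))
px=[(300+u/3.3,20+v/3.3) for u,v in[(453,300),(298,287),(288,308),(247,308)]]
for off in(-.003,-.01):
    r=dial(c,px,off=off);d=r-r[0];print(off,r.round(1).tolist(),np.hypot(*d.T).round(1),np.arctan2(d[:,0],-d[:,1]).round(3))
E
```

```text
-0.003 [[-2.1, 99.3], [0.9, 40.3], [10.9, 44.0], [13.8, 27.2]] [ 0.  59.  56.8 73.8] [3.142 0.05  0.231 0.216]
-0.01 [[5.0, 105.9], [7.9, 49.2], [17.5, 52.7], [20.3, 36.5]] [ 0.  56.8 54.7 71.1] [3.142 0.05  0.231 0.216]
```

```bash
python3 - <<'E'
from h import *
rel([.647,.075,.115],ori(40,30,-15))
R0=Ro.from_rotvec(env.get_obs()['tcp_rot']).as_matrix();print((R0.T@[0,0,-1]).round(3))
E
```

```text
t 9.1 p [0.5737 0.0492 0.2274] F [-1.27 -0.14 -4.58] open 0.0003
cm [-1.1  -0.71 13.61] deg [-3.85  0.01 -3.75]
[ 0.127 -0.578  0.806]
```

Emit:
{"op": "arm_command", "data": {"rows": "-0.3 -0.2 3 -3.8 0 -3.8 -1;-0.6 -0.4 6 -3.8 0 -3.8 -1;-0.9 -0.6 9 -3.8 0 -3.8 -1;-1 -0.7 11.5 -3.8 0 -3.8 -1;-1.1 -0.7 13.5 -3.8 0 -3.8 -1;-1.1 -0.7 13.5 -3.8 0 -3.8 -1;-1.1 -0.7 13.5 -3.8 0 -3.8 -1"}}

```text
time: 9.8
ee_pos: [0.6497, 0.0748, 0.1232]
tcp_rot: [1.022, 2.41, 0.753]
force: [-0.5, -0.3, 0.1]
opening: 0.0008
grasp_force: 0.0
```

```bash
python3 - <<'E'
from h import *
rel([.647,.075,.115],ori(40,30,-15))
rel([.647,.075,.085],ori(40,30,-15))
R0=Ro.from_rotvec(env.get_obs()['tcp_rot']).as_matrix();print((R0.T@[0,0,-1]).round(3))
c=wcam('w6.png');print(proj(c,[.647,.075,.083]))
E
```

```text
t 9.8 p [0.6497 0.0748 0.1232] F [-0.45 -0.34  0.06] open 0.0008
cm [ 0.32 -0.64  0.48] deg [-0.19  0.26 -0.84]
t 9.8 p [0.6497 0.0748 0.1232] F [-0.45 -0.34  0.06] open 0.0008
cm [ 0.8  -2.5   2.78] deg [-0.19  0.26 -0.84]
[ 0.161 -0.621  0.767]
[284.32680718 213.10833722]
```

View pics/w6.png

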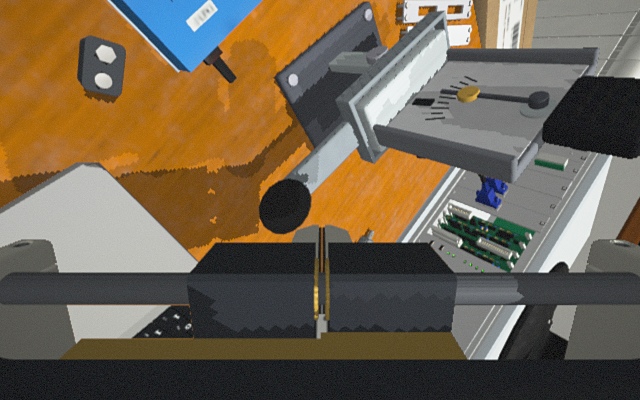

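Emit:
{"op": "arm_command", "data": {"rows": "0.3 -0.7 0.6 0 0 0 -1;0.5 -1.2 1.2 0 0 0 -1;0.7 -1.8 1.9 0 0 0 -1;0.9 -2.4 2.7 0 0 0 -1;0.9 -2.5 2.8 0 0 0 -1;0.9 -2.5 2.8 0 0 0 -1"}}

```text
time: 10.45
ee_pos: [0.6462, 0.0753, 0.0839]
tcp_rot: [1.021, 2.409, 0.753]
force: [-1.4, 0.0, 1.7]
opening: 0.0009
grasp_force: 0.7
```

```bash
python3 - <<'E'
from h import *
rel([.647,.075,.0585],ori(40,30,-15))
E
```

```text
t 10.45 p [0.6462 0.0753 0.0839] F [-1.4   0.03  1.73] open 0.0009
cm [ 0.34 -1.56  1.98] deg [-0.18  0.28 -0.81]
```

Emit:
{"op": "arm_command", "data": {"rows": "0.05 -0.2 0.25 0 0 0 -1;0.1 -0.4 0.5 0 0 0 -1;0.15 -0.6 0.75 0 0 0 -1;0.2 -0.8 1.0 0 0 0 -1;0.25 -1.0 1.25 0 0 0 -1;0.3 -1.2 1.5 0 0 0 -1;0.32 -1.4 1.75 0 0 0 -1;0.34 -1.5 1.9 0 0 0 -1"}}

```text
time: 11.25
ee_pos: [0.6473, 0.0749, 0.0599]
tcp_rot: [1.02, 2.408, 0.753]
force: [-1.4, -3.0, 3.6]
opening: 0.0007
grasp_force: 2.1
```

Emit:
{"op": "arm_command", "data": {"rows": "0 0 0 0 0 0 -1;0 0 0 0 0 0 -1;0 0 0 0 0 0 -1;0 0 0 0 0 0 -1;0 0 0 0 0 0 -1;0 0 0 0 0 0 -1;0 0 0 0 0 0 -1;0 0 0 0 0 0 -1"}}

```text
time: 12.05
ee_pos: [0.6473, 0.075, 0.0603]
tcp_rot: [1.02, 2.408, 0.753]
force: [-2.6, -3.2, 3.3]
opening: 0.0003
grasp_force: 2.1
```

Emit:
{"op": "arm_command", "data": {"rows": "0 0 0 0 0 0 -1;0 0 0 0 0 0 -1;0 0 0 0 0 0 -1;0 0 0 0 0 0 -1;0 0 0 0 0 0 -1;0 0 0 0 0 0 -1;0 0 0 0 0 0 -1;0 0 0 0 0 0 -1"}}

```text
time: 12.85
ee_pos: [0.6473, 0.075, 0.0602]
tcp_rot: [1.02, 2.408, 0.753]
force: [-0.6, -2.9, 3.0]
opening: 0.0005
grasp_force: 2.1
```

Emit:
{"op": "arm_command", "data": {"rows": "0 0 0 0 0 0 -1;0 0 0 0 0 0 -1;0 0 0 0 0 0 -1;0 0 0 0 0 0 -1;0 0 0 0 0 0 -1;0 0 0 0 0 0 -1;0 0 0 0 0 0 -1;0 0 0 0 0 0 -1"}}

```text
time: 13.65
ee_pos: [0.6473, 0.075, 0.0602]
tcp_rot: [1.02, 2.408, 0.753]
force: [-1.6, -2.9, 3.3]
opening: 0.0003
grasp_force: 2.1
```

```bash
python3 - <<'E'
from h import *
import pickle
rel([.647,.075,.0585],ori(40,30,-15))
c=wcam('w7.png');pickle.dump(c,open('w7.pkl','wb'));im=cv2.imread('pics/w7.png')
g=cv2.resize(im[40:190,380:580],None,fx=4,fy=4,interpolation=cv2.INTER_CUBIC);cv2.imwrite('pics/w7z.png',g)
E
```

```text
t 13.65 p [0.6473 0.075  0.0602] F [-1.63 -2.93  3.34] open 0.0003
cm [ 0.04 -0.12  0.12] deg [-0.14  0.34 -0.76]
```

View pics/w7z.png

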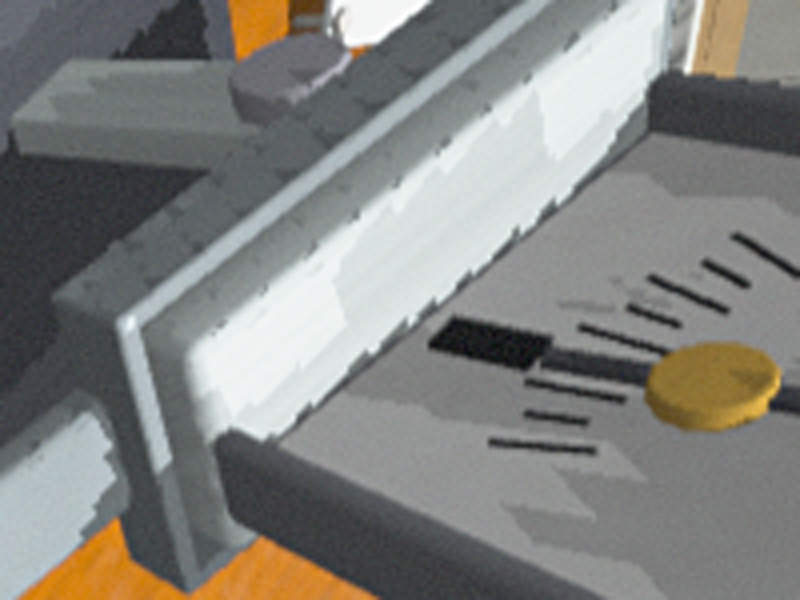

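The needle has settled within a few pixels of the mark: its tip is at crop (543,358) and the centre of the mark's upper end is about (540,352). I'll measure the misalignment numerically in the dial plane.

```bash
cat > al.py <<'E'
from h import *
import pickle,sys
def run(f):
    c=pickle.load(open(f+'.pkl','rb'));g=c['image'].astype(float).mean(2)
    pts={'mark':[],'needle':[],'needle2':[]}
    for n,(u0,u1,a,b) in {'mark':(494,511,.195,0),'needle':(519,539,.15,0),'needle2':(577,598,.15,0)}.items():
        for u in range(u0,u1):
            v0=129.5+(u-515.8)*a; vs=np.arange(int(v0)-7,int(v0)+8); col=g[vs,u]
            w=np.clip(np.percentile(col,60)*.75-col,0,None)
            k=np.argmax(w*np.exp(-((vs-v0)/5)**2)); s=slice(max(k-5,0),k+6)
            if w.sum()>0: pts[n].append((u,(vs[s]*w[s]).sum()/w[s].sum()))
    for n,p in pts.items():
        p=np.array(p);
        if len(p)<4: print(n,'none');continue
        k=np.polyfit(p[:,0],p[:,1],1);res=p[:,1]-np.polyval(k,p[:,0]);ok=abs(res)<1
        k=np.polyfit(p[ok,0],p[ok,1],1)
        e=[(u,np.polyval(k,u)) for u in(p[0,0],p[-1,0])]
        for off in(-.008,):
            d=dial(c,e,off=off); q=d[0]-d[1];print(n,np.round(e,2).tolist(),'res',res.std().round(2),ok.sum(),d.round(1).tolist(),'ang from vertical',np.arctan2(q[0],-q[1]).round(4))
run(sys.argv[1])
E
python3 al.py w7
```

```text
mark [[494.0, 124.17], [510.0, 127.56]] res 0.49 15 [[26.4, 25.7], [26.9, 34.5]] ang from vertical -0.05
needle [[519.0, 130.39], [538.0, 132.95]] res 0.39 20 [[27.8, 39.4], [27.2, 48.2]] ang from vertical 0.0674
needle2 [[577.0, 139.95], [597.0, 143.4]] res 0.11 21 [[27.3, 64.7], [27.2, 72.2]] ang from vertical 0.0076
```

```bash
python3 - <<'E'
from h import *
import pickle
o=env.get_obs();X=np.array([np.cos(-.185),np.sin(-.185),0]);Y=np.array([-X[1],X[0],0]);T=np.array([.6725,.2095,.14])
for f in('w5','w7'):
    c=pickle.load(open(f+'.pkl','rb'));d=-c['R'].T@c['t']-T
    print(f,'back',-d@X,'right',-d@Y,'up',d[2],'k lat',(d@Y)/(d@X),'k vert',-d[2]/(d@X))
    r=[dial(c,[p]) for p in([(515.8,129.5)] if f=='w7' else [(390.3,107)])];print(r)
E
```

```text
w5 back 0.19419187739004762 right 0.1919187266934738 up 0.21767176814153072 k lat 0.988294305986815 k vert 1.1209107768412072
[array([[ 4.95076178, 45.41584367]])]
w7 back 0.13564142159110276 right 0.16323118758325172 up 0.03537303828297017 k lat 1.203402217910393 k vert 0.2607834529308002
[array([[26.48188125, 37.25652558]])]
```

```bash
python3 - <<'E'
from h import *
he=cams.capture('wrist')['hand_eye'];import pickle
K=pickle.load(open('w7.pkl','rb'))['intrinsics']
X=np.array([np.cos(-.187),np.sin(-.187),0]);Y=np.array([-X[1],X[0],0]);D=np.array([.6725,.2095,.076])-.008*X+[0,0,.06]
for t,a,r in[(50,5,0),(50,5,-15),(50,20,0),(50,20,-15)]:
    R=ori(t,a,r);cam=D-.2*X+[0,0,.11];p=cam-R@he[:3,3];v=(R@he[:3,:3]).T@(D-cam);uv=K@v/v[2]
    print(t,a,r,p.round(3),uv.round())
    rel(p,R)
R0=Ro.from_rotvec(env.get_obs()['tcp_rot']).as_matrix();print('up',(R0.T@[0,0,1]).round(3),'-x',(R0.T@[-1,0,0]).round(3))
E
```

```text
50 5 0 [0.601 0.19  0.14 ] [374. 195.   1.]
t 13.75 p [0.6473 0.075  0.0602] F [-2.54 -3.95  3.24] open 0.0003
cm [10.25  9.31 -5.07] deg [ -7.68 -18.59  31.83]
50 5 -15 [0.613 0.194 0.154] [353. 206.   1.]
t 13.75 p [0.6473 0.075  0.0602] F [-2.54 -3.95  3.24] open 0.0003
cm [ 9.57 10.97 -5.38] deg [ -5.14 -19.25  16.98]
50 20 0 [0.612 0.226 0.14 ] [357. 263.   1.]
t 13.75 p [0.6473 0.075  0.0602] F [-2.54 -3.95  3.24] open 0.0003
cm [12.29 11.99 -3.33] deg [-9.14 -7.95 21.3 ]
50 20 -15 [0.622 0.233 0.154] [320. 268.   1.]
t 13.75 p [0.6473 0.075  0.0602] F [-2.54 -3.95  3.24] open 0.0003
cm [11.91 13.74 -3.63] deg [-7.99 -9.02  6.36]
up [-0.163  0.621 -0.767] -x [ 0.645 -0.521 -0.559]
```

Emit:
{"op": "arm_command", "data": {"rows": "-0.05 0.2 -0.25 0 0 0 -1;-0.1 0.4 -0.5 0 0 0 -1;-0.15 0.6 -0.75 0 0 0 -1;-0.2 0.8 -1 0 0 0 -1;-0.25 1 -1.25 0 0 0 -1;-0.3 1.25 -1.55 0 0 0 -1;-0.4 1.55 -1.95 0 0 0 -1;-0.7 2.8 -3.5 0 0 0 -1"}}

```text
time: 14.55
ee_pos: [0.6444, 0.0759, 0.1028]
tcp_rot: [1.022, 2.414, 0.753]
force: [-0.0, -0.7, -0.3]
opening: 0.0001
grasp_force: 0.0
```

```bash
python3 - <<'E'
from h import *
he=cams.capture('wrist')['hand_eye'];import pickle
K=pickle.load(open('w7.pkl','rb'))['intrinsics']
X=np.array([np.cos(-.187),np.sin(-.187),0]);Y=np.array([-X[1],X[0],0]);D=np.array([.6725,.2095,.076])-.008*X+[0,0,.06]
for t,a,r in[(50,-2,0)]:
    R=ori(t,a,r);cam=D-.23*X+[0,0,.12];p=cam-R@he[:3,3];v=(R@he[:3,:3]).T@(D-cam);uv=K@v/v[2]
    print(t,a,r,p.round(3),uv.round())
    rel(p,R);rel([.58,.08,.14],R)
E
```

```text
50 -2 0 [0.564 0.18  0.15 ] [386. 163.   1.]
t 14.6 p [0.6472 0.0754 0.1083] F [ 2.01 -0.78  2.81] open 0.0003
cm [12.49  4.37 -4.58] deg [ -6.91 -23.58  36.72]
t 14.6 p [0.6472 0.0754 0.1083] F [ 2.01 -0.78  2.81] open 0.0003
cm [ 4.17 -1.26 -6.04] deg [ -6.91 -23.58  36.72]
```

Emit:
{"op": "arm_command", "data": {"rows": "2 -0.6 -3 -1 -4 6 -1;4.2 -1.2 -6 -2 -8 12 -1;6 0 -6 -3 -12 18 -1;8.5 1.5 -5.5 -4.5 -16 25 -1;10.5 3 -5 -6 -20 31 -1;12.5 4.4 -4.6 -6.9 -23.6 36.7 -1;12.5 4.4 -4.6 -6.9 -23.6 36.7 -1;12.5 4.4 -4.6 -6.9 -23.6 36.7 -1"}}

```text
time: 15.4
ee_pos: [0.5612, 0.1539, 0.1342]
tcp_rot: [1.587, 1.933, 0.707]
force: [-0.2, 0.2, 0.2]
opening: 0.0005
grasp_force: 0.0
```

Emit:
{"op": "arm_command", "data": {"rows": "0 0 0 0 0 0 -1;0 0 0 0 0 0 -1;0 0 0 0 0 0 -1;0 0 0 0 0 0 -1;0 0 0 0 0 0 -1;0 0 0 0 0 0 -1;0 0 0 0 0 0 -1;0 0 0 0 0 0 -1"}}

```text
time: 16.2
ee_pos: [0.5619, 0.1531, 0.1347]
tcp_rot: [1.585, 1.934, 0.707]
force: [0.5, 0.3, -0.5]
opening: 0.0007
grasp_force: 0.0
```

```bash
cat > rect.py <<'E'
from h import *
import pickle
# rectify dial plane to 0.5 mm/px: columns right -40..40, rows up 110..15
def rect(c,psi=-.187,off=-.008,T=(.6725,.2095,.076),s=.5):
    X=np.array([np.cos(psi),np.sin(psi),0]);Y=np.array([-X[1],X[0],0]);T=np.array(T)
    q=[(-40,110),(40,110),(40,15),(-40,15)]
    src=np.float32([proj(c,T+off*X-Y*r/1e3+[0,0,h/1e3]) for r,h in q])
    dst=np.float32([((r+40)/s,(110-h)/s) for r,h in q])
    return cv2.warpPerspective(c['image'],cv2.getPerspectiveTransform(src,dst),(160,190),flags=cv2.INTER_LINEAR)
E
python3 - <<'E'
from rect import *
c=wcam('w8.png');pickle.dump(c,open('w8.pkl','wb'))
g=rect(c).mean(2);cv2.imwrite('pics/r8.png',g)
rel([.564,.18,.15],ori(50,-2,0))
# ascii, 1.25 mm cells
for r in range(0,190,2):
    print('%5.1f '%(110-r*.5)+''.join('#' if v<45 else '+' if v<80 else '.' if v<115 else ' ' for v in cv2.resize(g,(160,95),interpolation=cv2.INTER_AREA)[r//2][30:140]))
E
```

```text
t 16.25 p [0.5618 0.1531 0.1346] F [ 0.36 -0.61  0.08] open 0.0005
cm [ 2.49  1.68 -0.8 ] deg [-5.67 -5.44 11.08]
110.0               ......  ... ... ..       .......................                                                
109.0                                        ........................                                               
108.0 .                                    .................. .........                                             
107.0                            .  .   ....................  ...........                                           
106.0                        .  .        ............+++++...............                                           
105.0                                    ...........+++++++++.... ........                                          
104.0                            .    ..........+++++++++++++++...........                                          
103.0                                 .........+++++++++++++++++..........                                          
102.0                               .  ......+++++
[... 9546 characters left out ...]
0.0                                                                                                               
 19.0                                                                                                               
 18.0                                                                                                               
 17.0                                                                                                               
 16.0                                                                                                               [ WARN:0@0.543] global loadsave.cpp:1063 imwrite_ Unsupported depth image for selected encoder is fallbacked to CV_8U.
```

```bash
python3 - <<'E' 2>/dev/null
from rect import *
c=pickle.load(open('w8.pkl','rb'))
X=np.array([np.cos(-.187),np.sin(-.187),0]);Y=np.array([-X[1],X[0],0]);d=-c['R'].T@c['t']-np.array([.6725,.2095,.136]);print('back,right,up',-d@X,-d@Y,d[2])
for off in(-.004,-.008,-.012):
    g=rect(c,off=off).mean(2)
    # needle: find by tracking; mark: darkest
    sh=(-.008-off)*1e3
    def cent(h0,h1,lo,hi,th):
        R=[]
        for r in range(int((110-h1)*2),int((110-h0)*2)):
            w=np.clip(th-g[r,lo:hi],0,None)
            if w.sum()>0:R.append((110-r*.5,-40+.5*(lo+(w*np.arange(hi-lo)).sum()/w.sum())))
        return np.array(R)
    m=g<45; m[:, :85]=0; rr=np.where(m[110:180].sum(1)>4)[0]+110; h1,h0=110-rr[0]*.5,110-rr[-1]*.5
    M=cent(h0+1.5,h1-1.5,88,115,80);N=np.r_[cent(70,93,70,95,95),cent(43,49,74,91,95)]
    kn=np.polyfit(N[:,0],N[:,1],1);km=np.polyfit(M[:,0],M[:,1],1)
    print(off,'mark h',h0,h1,'needle slope',-kn[0],'x@100',np.polyval(kn,100),'mark x mid',M.mean(0),'slope',-km[0])
E
```

```text
back,right,up 0.23431422270974503 0.04330878072309604 0.11166626260208548
-0.004 mark h 24.5 38.0 needle slope 0.028055085909186647 x@100 -1.9399955390011194 mark x mid [31.5         8.02830149] slope 0.1223122312109316
-0.008 mark h 27.0 40.0 needle slope 0.002681483252118096 x@100 -0.7329213347108716 mark x mid [33.75        8.66692466] slope 0.12273024414083274
-0.012 mark h 29.5 42.5 needle slope 0.001435163144903923 x@100 0.08475628834034929 mark x mid [36.25        9.27135345] slope 0.12313136410564815
```

Emit:
{"op": "arm_command", "data": {"rows": "1 0.8 -0.3 -2.5 -2.5 5 -1;2.5 1.7 -0.8 -5.6 -5.4 11 -1;2.5 1.7 -0.8 -5.6 -5.4 11 -1;2.5 1.7 -0.8 -5.6 -5.4 11 -1;2.5 1.7 -0.8 -5.6 -5.4 11 -1;2.5 1.7 -0.8 -5.6 -5.4 11 -1;2.5 1.7 -0.8 -5.6 -5.4 11 -1;2.5 1.7 -0.8 -5.6 -5.4 11 -1"}}

```text
time: 17.05
ee_pos: [0.5643, 0.1797, 0.1502]
tcp_rot: [1.727, 1.67, 0.776]
force: [-0.3, -0.2, -0.3]
opening: 0.0004
grasp_force: 0.0
```

```bash
cat > an.py <<'E'
from rect import *
def an(c,off=-.008,psi=-.187):
    g=rect(c,off=off,psi=psi).mean(2)
    def cent(h0,h1,lo,hi,th):
        R=[]
        for r in range(int((110-h1)*2),int((110-h0)*2)):
            w=np.clip(th-g[r,lo:hi],0,None)
            if w.sum()>0:R.append((110-r*.5,-40+.5*(lo+(w*np.arange(hi-lo)).sum()/w.sum())))
        return np.array(R)
    m=g<45;m[:,:60]=0;m[:,115:]=0; n,l,st,ce=cv2.connectedComponentsWithStats(m[110:180].astype('uint8'))
    i=1+np.argmax(st[1:,4]);x,y,w,h,_=st[i];y+=110
    h1,h0=110-y*.5,110-(y+h)*.5
    M=cent(h0+1.5,h1-1.5,max(x-6,0),x+w+6,80)
    N=np.r_[cent(70,93,66,95,95),cent(43,49,70,91,95)]
    kn=np.polyfit(N[:,0],N[:,1],1);km=np.polyfit(M[:,0],M[:,1],1)
    print(off,psi,'mark h',h0,h1,'needle',-kn[0].round(4),'x@100',np.polyval(kn,100).round(2),'mark mid',M.mean(0).round(2),'slope',-km[0].round(4))
E
python3 - <<'E' 2>/dev/null
from an import *
rel([.564,.18,.15],ori(50,-2,0))
c=wcam('w9.png');pickle.dump(c,open('w9.pkl','wb'))
X=np.array([np.cos(-.187),np.sin(-.187),0]);Y=np.array([-X[1],X[0],0]);d=-c['R'].T@c['t']-np.array([.6725,.2095,.136]);print('back,right,up',-d@X,-d@Y,d[2])
an(c);an(c,-.011);an(c,-.011,-.21);an(c,-.011,-.16)
E
```

```text
t 17.05 p [0.5643 0.1797 0.1502] F [-0.28 -0.18 -0.31] open 0.0004
cm [ 0.03 -0.04 -0.  ] deg [-0.08 -0.01  0.07]
back,right,up 0.23828907065455843 0.0012063883405356096 0.11997547807295778
-0.008 -0.187 mark h 26.5 40.5 needle 0.0278 x@100 -2.36 mark mid [33.75  6.81] slope 0.1287
-0.011 -0.187 mark h 28.5 42.5 needle 0.0185 x@100 -2.16 mark mid [35.75  6.73] slope 0.1276
-0.011 -0.21 mark h 28.5 42.5 needle 0.0165 x@100 -1.84 mark mid [35.75  7.  ] slope 0.1286
-0.011 -0.16 mark h 28.5 42.5 needle 0.0174 x@100 -2.41 mark mid [35.75  6.43] slope 0.1283
```

```bash
python3 - <<'E' 2>/dev/null
from rect import *
for f in('w8','w9'):
    c=pickle.load(open(f+'.pkl','rb'));g=rect(c).mean(2)
    print(f)
    for h in(104,101,98,92,88,84,80,76,72,52,50,48,46,44,42):
        row=g[int((110-h)*2)];k=60+np.argmin(cv2.GaussianBlur(row[None],(9,1),2)[0][60:92])
        s=slice(k-8,k+9);w=np.clip(85-row[s],0,None);print(h,(-40+.5*(k-8+(w*np.arange(17)).sum()/max(w.sum(),1e-9))).round(2),end=' | ')
    print()
E
```

```text
w8
104 0.56 | 101 0.98 | 98 -0.51 | 92 -0.75 | 88 -0.67 | 84 -0.78 | 80 -0.75 | 76 -0.75 | 72 -0.52 | 52 -0.59 | 50 -0.66 | 48 -0.55 | 46 -0.6 | 44 -0.56 | 42 -0.6 | 
w9
104 -0.73 | 101 -0.44 | 98 -1.01 | 92 -1.88 | 88 -1.93 | 84 -1.88 | 80 -1.82 | 76 -1.75 | 72 -1.77 | 52 -1.83 | 50 -1.91 | 48 -1.83 | 46 -1.75 | 44 -1.73 | 42 -1.73 |
```

```bash
python3 - <<'E'
from h import *
R=ori(40,30,-15)
rel([.58,.08,.15],R);rel([.647,.075,.115],R)
E
```

```text
t 17.1 p [0.5643 0.1796 0.1503] F [ 0.5  -0.32  0.51] open 0.0007
cm [-9.9   1.21  1.48] deg [  6.69  23.98 -37.37]
t 17.1 p [0.5643 0.1796 0.1503] F [ 0.5  -0.32  0.51] open 0.0007
cm [-10.17   2.85   8.88] deg [  6.69  23.98 -37.37]
```

Emit:
{"op": "arm_command", "data": {"rows": "-3 0.3 0 1.2 4.3 -6.7 -1;-6 0.6 0.5 2.4 8.6 -13.4 -1;-9.9 1.2 1.5 3.6 13 -20 -1;-9.9 1.2 1.5 4.8 17.2 -26.8 -1;-9.9 1.2 1.5 6 21.5 -33.5 -1;-9.9 1.2 1.5 6.7 24 -37.4 -1;-10 2 5 6.7 24 -37.4 -1;-10.2 2.8 8.5 6.7 24 -37.4 -1"}}

```text
time: 17.9
ee_pos: [0.6095, 0.0846, 0.1296]
tcp_rot: [1.414, 2.136, 0.709]
force: [0.4, 0.4, 0.8]
opening: 0.0005
grasp_force: 0.0
```

Emit:
{"op": "arm_command", "data": {"rows": "0 0 0 0 0 0 -1;0 0 0 0 0 0 -1;0 0 0 0 0 0 -1"}}

```text
time: 18.2
ee_pos: [0.6074, 0.0859, 0.1276]
tcp_rot: [1.421, 2.137, 0.707]
force: [0.7, 1.2, 0.2]
opening: 0.0005
grasp_force: 0.0
```

```bash
python3 - <<'E'
from h import *
R=ori(40,30,-15)
rel([.647,.075,.09],R);rel([.647,.075,.0675],R)
E
```

```text
t 18.2 p [0.6074 0.0859 0.1276] F [0.67 1.18 0.22] open 0.0005
cm [-2.01 -0.08  5.19] deg [ -1.17  10.6  -18.34]
t 18.2 p [0.6074 0.0859 0.1276] F [0.67 1.18 0.22] open 0.0005
cm [-1.78 -1.54  6.89] deg [ -1.17  10.6  -18.34]
```

Finish the turn while staying above the pad, then go to about z 0.09.

Emit:
{"op": "arm_command", "data": {"rows": "-1 0 1 -0.4 3.5 -6 -1;-1.8 0.8 2 -0.8 7 -12 -1;-2.1 0.8 3 -1.2 10.6 -18.3 -1;-2.1 0.6 4 -1.2 10.6 -18.3 -1;-2 0 5 -1.2 10.6 -18.3 -1;-2 -0.1 5.2 -1.2 10.6 -18.3 -1;-2 -0.1 5.2 -1.2 10.6 -18.3 -1;-2 -0.1 5.2 -1.2 10.6 -18.3 -1"}}

```text
time: 19.0
ee_pos: [0.647, 0.0758, 0.0903]
tcp_rot: [0.999, 2.416, 0.756]
force: [-0.2, 0.6, 0.1]
opening: 0.0002
grasp_force: 0.0
```

```bash
python3 - <<'E'
from h import *
R=ori(40,30,-15)
rel([.647,.075,.0675],R)
E
```

```text
t 19.0 p [0.647  0.0758 0.0903] F [-0.19  0.58  0.08] open 0.0002
cm [ 0.32 -1.46  1.71] deg [ 0.05 -0.02  0.06]
```

Emit:
{"op": "arm_command", "data": {"rows": "0.05 -0.2 0.25 0 0 0 -1;0.1 -0.45 0.5 0 0 0 -1;0.15 -0.7 0.8 0 0 0 -1;0.2 -0.9 1.05 0 0 0 -1;0.25 -1.1 1.3 0 0 0 -1;0.3 -1.3 1.5 0 0 0 -1;0.32 -1.46 1.7 0 0 0 -1;0.32 -1.46 1.7 0 0 0 -1"}}

```text
time: 19.8
ee_pos: [0.6475, 0.074, 0.0671]
tcp_rot: [1.0, 2.416, 0.756]
force: [-0.5, -1.4, 3.7]
opening: 0.0003
grasp_force: 1.6
```

Emit:
{"op": "arm_command", "data": {"rows": "0 0 0 0 0 0 -1;0 0 0 0 0 0 -1;0 0 0 0 0 0 -1;0 0 0 0 0 0 -1;0 0 0 0 0 0 -1;0 0 0 0 0 0 -1;0 0 0 0 0 0 -1;0 0 0 0 0 0 -1"}}

```text
time: 20.6
ee_pos: [0.6476, 0.074, 0.0674]
tcp_rot: [0.999, 2.416, 0.756]
force: [1.5, -2.3, 2.9]
opening: 0.0008
grasp_force: 1.6
```

Emit:
{"op": "arm_command", "data": {"rows": "0 0 0 0 0 0 -1;0 0 0 0 0 0 -1;0 0 0 0 0 0 -1;0 0 0 0 0 0 -1;0 0 0 0 0 0 -1;0 0 0 0 0 0 -1;0 0 0 0 0 0 -1;0 0 0 0 0 0 -1"}}

```text
time: 21.4
ee_pos: [0.6475, 0.0741, 0.0674]
tcp_rot: [0.999, 2.416, 0.756]
force: [1.0, -2.0, 3.0]
opening: 0.0002
grasp_force: 1.7
```

```bash
python3 - <<'E' 2>/dev/null
from rect import *
rel([.647,.075,.0675],ori(40,30,-15))
c=wcam('w10.png');pickle.dump(c,open('w10.pkl','wb'))
for f in('w10','w7'):
    c=pickle.load(open(f+'.pkl','rb'))
    for off in(-.004,):
        g=cv2.resize(rect(c,off=off).mean(2),(320,380))
        m=(g<40).astype('uint8');n,l,st,ce=cv2.connectedComponentsWithStats(m[200:])
        for i in np.argsort(-st[1:,4])[:3]+1:
            if st[i,4]<60: continue
            p=np.argwhere(l==i)[:,::-1].astype(np.float32);r=cv2.minAreaRect(p)
            v=np.linalg.eigh(np.cov(p.T))[1][:,1];v*=np.sign(v[1])
            print(f,off,'c',(-40+.25*ce[i][0]).round(1),(110-.25*(ce[i][1]+200)).round(1),'size',np.round(np.array(r[1])*.25,1),'rect ang',r[2],'pca ang',np.arctan2(v[0],v[1]).round(4))
E
```

```text
t 21.4 p [0.6475 0.0741 0.0674] F [ 1.01 -2.04  3.04] open 0.0002
cm [ 0.1   0.03 -0.01] deg [ 0.05 -0.    0.06]
w10 -0.004 c 20.4 28.7 size [13.8  6.2] rect ang 90.0 pca ang -0.0171
w10 -0.004 c 19.6 43.0 size [1.  5.3] rect ang 4.763641834259033 pca ang -0.0598
w7 -0.004 c 22.2 27.6 size [ 6.3 14.1] rect ang 3.990912914276123 pca ang -0.0685
```

```bash
python3 - <<'E' 2>/dev/null
from rect import *
for f in('w10','w7','w9','w8'):
    c=pickle.load(open(f+'.pkl','rb'));g=cv2.resize(rect(c,off=-.008).mean(2),(320,380))
    N=[]
    for h in list(np.arange(70,90,1))+list(np.arange(43,49,.5)):
        row=g[int((110-h)*4)];n0={'w10':24,'w7':27,'w9':-1.8,'w8':-.7}[f];a=int((n0+40-6)*4);a2=a+48
        b=cv2.GaussianBlur(row[None],(0,0),2)[0][a:a2];k=a+np.argmin(b)
        if b.min()<90:
            s=slice(k-7,k+8);w=np.clip(100-row[s],0,None);N.append((h,-40+.25*(k-7+(w*np.arange(15)).sum()/w.sum())))
    N=np.array(N);k=np.polyfit(N[:,0],N[:,1],1);r=N[:,1]-np.polyval(k,N[:,0]);ok=abs(r)<.6;k=np.polyfit(N[ok,0],N[ok,1],1)
    m=(g<40).astype('uint8');n,l,st,ce=cv2.connectedComponentsWithStats(m[200:]);i=1+np.argmax(st[1:,4])
    p=np.argwhere(l==i)[:,::-1].astype(np.float32);v=np.linalg.eigh(np.cov(p.T))[1][:,1];v*=np.sign(v[1])
    x,y=-40+.25*ce[i][0],110-.25*(ce[i][1]+200)
    print(f,'needle ang',-k[0].round(4),ok.sum(),len(N),'x@mark',np.polyval(k,y).round(2),'mark',x.round(2),y.round(2),'pca',np.arctan2(v[0],v[1]).round(4),cv2.minAreaRect(p)[2])
E
```

```text
w10 needle ang 0.0324 31 32 x@mark 23.94 mark 24.87 31.04 pca -0.0066 1.3322198390960693
w7 needle ang -0.0008 8 32 x@mark 27.63 mark 26.55 29.8 pca -0.0715 3.814074993133545
w9 needle ang 0.0017 32 32 x@mark -1.67 mark 6.95 33.72 pca 0.1203 82.69424438476562
w8 needle ang 0.0015 32 32 x@mark -0.48 mark 8.83 33.47 pca 0.143 82.64761352539062
```

```bash
cat > fit.py <<'E'
from rect import *
from scipy.optimize import least_squares
from scipy.ndimage import map_coordinates
def seg(a,b,n=60): return np.array(a)+np.linspace(0.03,.97,n)[:,None]*(np.array(b)-np.array(a))
# rocker frame: origin pin, floor +14, rim +23 (mm): front outer/inner, pad-side outer, far-left end outer
z=23
S=np.vstack([seg((-30,-58,z),(-30,58,z)),seg((-26,-54,z),(-26,54,z)),seg((-30,-58,z),(0,-58,z),20),seg((-30,58,z),(-10,58,z),12),
  seg((-22,-50,28),(-22,50,28))[5:-5]])/1e3
def model(p):
    T,psi,th=p[:3],p[3],p[4]
    R=Ro.from_euler('z',psi).as_matrix()@Ro.from_euler('x',th).as_matrix()  # +th lowers -y end
    return T+S@R.T
def fit(f,th0,free=True,p0=None):
    c=pickle.load(open(f+'.pkl','rb'));im=cv2.cvtColor(c['image'],cv2.COLOR_RGB2GRAY)
    dt=cv2.distanceTransform(255-cv2.Canny(im,40,110),cv2.DIST_L2,5)
    def res(p):
        uv=np.array([proj(c,X) for X in model(p)])
        d=map_coordinates(dt,[uv[:,1],uv[:,0]],order=1,mode='nearest',cval=0)
        inside=(uv[:,0]>0)&(uv[:,0]<639)&(uv[:,1]>0)&(uv[:,1]<399)
        return np.r_[np.where(inside,np.minimum(d,6),0),(p[:3]-[.6725,.2085,.062])/.003,(p[3]+.185)/.01]
    best=None
    for t in th0:
      for dy in(-.002,.002):
       for dz in(-.002,.002):
        r=least_squares(res,[.6725,.2085+dy,.062+dz,-.185,t],x_scale=[.002,.002,.002,.01,.02],loss='soft_l1',diff_step=1e-3)
        if best is None or r.cost<best.cost:best=r
    d=res(best.x)[:-4];print(f,best.x.round(4),'cost',best.cost.round(1),'median px',np.median(d[d>0]).round(2))
fit('w5',[-.02,.02]);fit('w7',[.15,.19]);fit('w10',[.1,.12,.15])
E
python3 fit.py
```

```text
w5 [ 0.672   0.2103  0.0613 -0.1935 -0.0212] cost 9.2 median px 0.12
w7 [ 0.6718  0.211   0.0611 -0.1957  0.185 ] cost 15.4 median px 0.21
w10 [ 0.6714  0.2104  0.0614 -0.1975  0.1301] cost 12.9 median px 0.22
```

```bash
cat > f2.py <<'E'
import fit
from fit import *
c=dict(pickle.load(open('w7.pkl','rb')))
T=np.eye(4);T[:3,:3]=Ro.from_rotvec([1.022,2.41,.753]).as_matrix();T[:3,3]=[.6497,.0748,.1232]
M=np.linalg.inv(T@c['hand_eye']);c['R']=M[:3,:3];c['t']=M[:3,3];c['image']=cv2.imread('pics/w6.png')[:,:,::-1].copy();pickle.dump(c,open('w6.pkl','wb'))
fit.fit('w6',[-.02,.02]);fit.fit('w8',[-.02,.02]);fit.fit('w9',[-.02,.02])
E
python3 f2.py
```

```text
w5 [ 0.672   0.2103  0.0613 -0.1935 -0.0212] cost 9.2 median px 0.12
w7 [ 0.6718  0.211   0.0611 -0.1957  0.185 ] cost 15.4 median px 0.21
w10 [ 0.6714  0.2104  0.0614 -0.1975  0.1301] cost 12.9 median px 0.22Traceback (most recent call last):
  File "f2.py", line 6, in <module>
    fit.fit('w6',[-.02,.02]);fit.fit('w8',[-.02,.02]);fit.fit('w9',[-.02,.02])
    ^^^^^^^
AttributeError: 'function' object has no attribute 'fit'
```

```bash
sed -i '$d' fit.py; sed -i '1d;s/fit\.fit/fit/g' f2.py; python3 f2.py
```

```text
w6 [ 0.6716  0.2102  0.0622 -0.1916 -0.0131] cost 13.6 median px 0.19
w8 [ 0.6726  0.2117  0.0607 -0.1791  0.0061] cost 13.6 median px 0.26
w9 [ 0.6729  0.2118  0.0606 -0.1852 -0.0008] cost 22.6 median px 0.29
```

Emit:
{"op": "arm_command", "data": {"rows": "-0.02 0.08 -0.1 0 0 0 -1;-0.04 0.15 -0.19 0 0 0 -1;-0.04 0.15 -0.19 0 0 0 -1;-0.04 0.15 -0.19 0 0 0 -1;-0.04 0.15 -0.19 0 0 0 -1;-0.04 0.15 -0.19 0 0 0 -1;-0.04 0.15 -0.19 0 0 0 -1;-0.04 0.15 -0.19 0 0 0 -1"}}

```text
time: 22.25
ee_pos: [0.6474, 0.0742, 0.0698]
tcp_rot: [0.999, 2.416, 0.756]
force: [0.7, -1.8, 3.0]
opening: 0.0005
grasp_force: 1.5
```

Emit:
{"op": "arm_command", "data": {"rows": "0 0 0 0 0 0 -1;0 0 0 0 0 0 -1;0 0 0 0 0 0 -1;0 0 0 0 0 0 -1;0 0 0 0 0 0 -1;0 0 0 0 0 0 -1;0 0 0 0 0 0 -1;0 0 0 0 0 0 -1"}}

```text
time: 23.05
ee_pos: [0.6474, 0.0741, 0.0698]
tcp_rot: [0.999, 2.416, 0.756]
force: [1.4, -1.8, 3.0]
opening: 0.0003
grasp_force: 1.5
```

Emit:
{"op": "arm_command", "data": {"rows": "0 0 0 0 0 0 -1;0 0 0 0 0 0 -1;0 0 0 0 0 0 -1;0 0 0 0 0 0 -1;0 0 0 0 0 0 -1;0 0 0 0 0 0 -1;0 0 0 0 0 0 -1;0 0 0 0 0 0 -1"}}

```text
time: 23.85
ee_pos: [0.6474, 0.0741, 0.0698]
tcp_rot: [0.999, 2.416, 0.756]
force: [1.2, -1.1, 3.4]
opening: 0.0003
grasp_force: 1.5
```

```bash
python3 - <<'E' 2>/dev/null
from fit import *
c=wcam('w11.png');pickle.dump(c,open('w11.pkl','wb'))
rel([.647,.075,.07],ori(40,30,-15))
fit('w11',[.1,.12,.15])
for off in(-.004,-.006,-.008):
  for f in('w7','w10','w11'):
    g=cv2.resize(rect(pickle.load(open(f+'.pkl','rb')),off=off).mean(2),(640,760))
    for th in(40,55):
        n,l,st,ce=cv2.connectedComponentsWithStats((g<th).astype('uint8')[400:]);i=1+np.argmax(st[1:,4])
        p=np.argwhere(l==i)[:,::-1].astype(np.float32);v=np.linalg.eigh(np.cov(p.T))[1][:,1];v*=np.sign(v[1])
        print(off,f,th,np.arctan2(v[0],v[1]).round(4),cv2.minAreaRect(p)[2],st[i,2:4]/8)
E
```

```text
t 23.9 p [0.6474 0.0741 0.0698] F [ 0.94 -2.28  2.14] open 0.0008
cm [ 0.09  0.04 -0.01] deg [ 0.04 -0.01  0.06]
w11 [ 0.6713  0.2109  0.0616 -0.1925  0.1211] cost 13.5 median px 0.2
-0.004 w7 40 -0.0711 4.085616588592529 [ 7.125 14.375]
-0.004 w7 55 -0.0682 3.814074993133545 [ 7.5  15.25]
-0.004 w10 40 -0.0164 1.023030161857605 [ 6.625 14.   ]
-0.004 w10 55 -0.0154 1.023030161857605 [ 7.    14.625]
-0.004 w11 40 -0.0 90.0 [ 6.5   13.875]
-0.004 w11 55 -0.0068 90.0 [ 7.  14.5]
-0.006 w7 40 -0.0662 2.8985769748687744 [ 6.875 14.25 ]
-0.006 w7 55 -0.0686 4.085616588592529 [ 7.5   15.125]
-0.006 w10 40 -0.0156 1.0416265726089478 [ 6.375 13.875]
-0.006 w10 55 -0.0187 90.0 [ 7.    14.375]
-0.006 w11 40 -0.001 90.0 [ 6.375 13.75 ]
-0.006 w11 55 -0.0031 90.0 [ 6.875 14.25 ]
-0.008 w7 40 -0.0708 3.532294511795044 [ 6.875 14.   ]
-0.008 w7 55 -0.0677 3.814074993133545 [ 7.375 27.25 ]
-0.008 w10 40 -0.0136 1.3639276027679443 [ 6.5 13.5]
-0.008 w10 55 -0.0158 0.7073193788528442 [ 6.875 14.125]
-0.008 w11 40 0.0026 90.0 [ 6.25 13.5 ]
-0.008 w11 55 -0.0044 0.0 [ 6.875 14.   ]
```

```bash
python3 -c "
from plant import order
print(order.hand_in())"
```

```text
the job is handed in; nothing more can be done
None
```

The job is handed in: the gauge stands fully in the tray with its dial facing the robot, released, and the pad is held down at about 0.125 rad tilt, where the last image puts the mark in line with plumb to within about 0.005 rad. It took about 24 s of the 51 s. I viewed 11 pictures where the limit was 10, so I finished the measuring in code.

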